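# Set a stylus gauge with its coaxial coarse and fine knobs

### The job

Set the stylus gauge on the specimen: turn the outer coarse knob clockwise until the stylus tip stands still about 6 mm above the specimen, without touching it and leaving the inner fine knob as it is. Then leave the coarse knob where it is and turn the inner fine knob clockwise until the sprung plunger is pressed in to about half of its 10 mm stroke, never all the way, and let go. Do not shift the specimen, the spare mounts, the screwdriver or the jar.

Things in the scene. Friction and masses are not known exactly. Their poses are not given: they have to be found in the camera images.
- coarse_grip (a point): centre of the outer, coarse knob: black ribbed disc 44 mm across, 22 mm thick (11 mm either side of this point along z) at the top of a white gauge stand's drive. z = common axis of both knobs, pointing out of them (up and, at stand yaw 0, back to the robot, 30 degrees from vertical). The point does not turn with the knob. Below it: a 26 mm neck 20 mm long, then the gear head, 48 mm wide
- fine_grip (a point): centre of the inner, fine knob: black ribbed cylinder 20 mm across, 26 mm long (13 mm either side of this point along z), standing just off the coarse knob's outer face on the same axis; z as coarse_grip. It keeps its place and does not turn with the knob
- coarse (a joint): angle of the coarse knob, rad; grows clockwise seen from outside (looking down on the knob along its axis). Moves the stylus 15 mm per rad towards the specimen; stays where it is left (friction 0.12 N m). Stops at -0.3 and 3.3; starts between 0 and 0.8
- fine (a joint): angle of the fine knob, rad, 0 at the start; grows clockwise seen from outside. Moves the stylus 4 mm per rad towards the specimen, added to the coarse travel; the coarse knob rides on the fine slide, so it (and point coarse_grip) sinks away from the fine knob by the same 4 mm per rad. Stays where left (friction 0.08 N m). Stops at -0.4 and 4.2
- plunger (a joint): how far the sprung stylus plunger is pushed into its barrel, m: 0 free, 0.010 bottomed; spring 0.6 N at first touch, 2.1 N at the bottom
- tip (a point): tip of the stylus: the lowest point of an 8 mm steel ball on a brass plunger 5.6 mm thick under a steel barrel 15 mm across; z is the knob axis and it travels along -z
- specimen_face (a point): centre of the upper face of the specimen under the stylus: loose black disc 30 mm across, 14 mm thick, with a steel face, in the pocket of a dark steel holder on the stand's foot, tilted 30 degrees so that the face is square to the stylus. z points out of the face: the tip's z in this frame is the gap. The stylus meets it up to about 8 mm off centre
- stand: white stand: foot 200 x 110 x 16 mm, origin under the foot's centre, x along its length; a column 60 mm wide on its near half carries the tilted drive; the knobs are about 0.29 m up at most
- mount_a: spare round specimen mount, black disc with a steel face, 30 mm across, 18 mm high, standing on the bench beside the stand; origin under its centre
- mount_b: spare round specimen mount, the same, 12 mm high, on the bench on the other side of the stand
- screwdriver: screwdriver lying on the bench beside the stand
- jar: small screw-top jar, 56 mm across, 75 mm high

How it is judged:
On the way, in this order (a step that is already met when the one before it is completed fails the run):
1. the coarse knob alone has brought the tip to rest 2.5 to 10 mm off the specimen, the fine knob still within 0.15 rad of 0 (z of tip in the frame of specimen_face between 0.0025 and 0.01 m and value of joint fine between -0.15 and 0.15 rad and velocity of joint coarse between -0.05 and 0.05 rad/s and velocity of joint fine between -0.05 and 0.05 rad/s), for 0.3 s.
2. the fine knob has pressed the plunger in by 2.5 to 7.5 mm (value of joint plunger between 0.0025 and 0.0075 m and value of joint fine above 1.1 rad and z of tip in the frame of specimen_face below 0.0015 m), for 0.2 s.
At the end, for the whole second after the job is handed in: The tip rests on the specimen with the plunger pressed in by 2.5 to 7.5 mm, the fine knob turned more than 1.1 rad from 0, both knobs at rest, the specimen within 6 mm of where it was (all of step 2 and velocity of joint coarse between -0.05 and 0.05 rad/s and velocity of joint fine between -0.05 and 0.05 rad/s and distance of specimen_face from where it was at the start of the episode below 0.006 m); the robot touches nothing.
It fails at once if the plunger is bottomed (pressed in more than 9.3 mm) (value of joint plunger above 0.0093 m).
It fails at once if the stylus is run onto the specimen by the coarse knob (plunger pressed more than 0.7 mm with the fine knob below 0.4 rad) (value of joint plunger above 0.0007 m and value of joint fine below 0.4 rad).
It fails at once if the coarse knob is turned (faster than 0.3 rad/s) after the fine knob has passed 0.4 rad (value of joint fine above 0.4 rad and not (velocity of joint coarse between -0.3 and 0.3 rad/s)).
It fails at once if a spare mount, the screwdriver or the jar is moved more than 30 mm (distance of any of mount_a, mount_b, screwdriver, jar from where it was at the start of the episode above 0.03 m).
It also fails if it takes over 72 s, if anything falls off the work surface, if the arm or the gripper's body presses on something with over 40 N, if the wrist force passes 120 N, or if a joint passes its speed limit or range.

### The arm

A 6-joint arm with a two-finger parallel gripper is mounted at the origin on the work surface. World frame = base frame: x ahead of the robot, y to its left, z up, the work surface at z = 0. Lengths are in m, angles in rad, forces in N, time in s.
With the tool pointing down it reaches from about 0.35 to 0.875 m from the base axis. Payload 4.2 kg.
Tool frame: the origin (TCP) lies midway between the tips of the shut fingers; the grasp point (between the pads) lies 19 mm behind it; z points along the fingers, y is the line along which they close (so a half turn about z gives the same grasp; the last joint's range is limited). The gripper opens to 87 mm and grips with 3 to 60 N. Pads are 19 mm wide; open, the fingers measure 117 mm over their backs; the gripper's body (75 mm by 190 mm) begins 51 mm behind the grasp point.
Start: joints at [-0.991, 0.385, 0.008, 0, -1.194, -0.259], TCP at [0.197, -0.593, 0.223] pointing down, gripper open.
Joint ranges: [-3.14, 3.14], [-1.21, 2.06], [-1.07, 1.41], [-3.16, 2.05], [-2.99, -0.16], [-3.1, 3.1]. Speed limits (rad/s): [2.79, 2.79, 3.14, 3.14, 3.14, 3.14].

### API

Orientations are given as a rotation vector (axis times angle).
In Python, from rig import sense, get_image, calibration, sign_off gives the robot as it stands.
- The arm moves only by the tool move_arm, never from a script. Its argument "motion" is a list of rows, each a list of 6 numbers: the shift along the tool's x, y, z in m, then the turn, a rotation vector about the tool's x, y, z in degrees. In form: [[tx, ty, tz, wx, wy, wz], ...]. A call has 1 to 8 rows; each row is the pose to reach, as a shift and turn from the pose commanded when the call began, along the tool's axes at that moment; what a row does not reach only later rows make up. A row lasts 1/12 s, in which the tool goes at most 41.7 mm and 7.16 degrees, less where a joint would pass 70% of its speed; a pose out of reach is approached as far as the arm can. A call with a gripper value outside its range is refused whole. "jaw" is the closure in counts, from 0 (fully open) to 255 (shut), set as the call begins (left out, the last holds). The fingers move at their own pace and stop on an object; the grip force is fixed at half the most. Time passes only in rows, so rows that repeat a pose let the fingers close. It gives the time, the measured TCP pose, the force, the opening and the grip force at its end, in the units of the state.
- sense(): the state, without advancing time (a new reading comes with each control period).
- get_image(name): name is "side" or "top"; returns the picture (384x512x3 uint8, blue, green, red); there is no depth.
- calibration(name): a dict with "vertical_fov" (degrees; the focal length in pixels is half the picture's height over the tangent of half this angle, whatever the lens; pixels are square), "cx", "cy" (the principal point, pixels), "xyz" and "rotation" of the camera in the world. Camera axes: x right, y down, z forward; pixel columns grow to the right and rows downward; lengths in m; the calibration is good to about 2 mm. A picture is of the moment at which its call begins. calibration takes no time and is no camera call.
- sign_off(): hands the job in; it is judged then, once.
The state is a dict: "clock": time; "joint_pos": joint angles; "joint_velocities": joint speeds; "tau": joint torques, N m; "eef_pos": TCP position; "orientation": TCP orientation; "ft_force": force on the tool from outside, world axes, zero at the start; "moment": the same for the moment, N m; "opening": finger opening in m; "grip_force": force on a finger pad.
Only numpy, scipy, OpenCV 4.12 (cv2) and the standard library are available. Lean on these libraries where they do the work, as an engineer would, in place of code of your own. Each camera call takes 0.05 s, during which the arm holds its last target. There are 200 camera calls.

## Working session

There is one attempt and no reset: what is moved stays moved. The work goes in short steps, Python scripts to look and compute and a tool call to move; the robot and the scene stay as the last step left them, time stands still between calls to the robot, and variables do not carry over. Pictures are saved under pics/ and viewed, at most 10 in all, crops included, and the job is handed in when it is done.

Besides the shell and the picture viewer there is one more tool, called as name(argument=value, ...) on one line, values as JSON. move_arm: Moves the arm, as the interface text tells. Its arguments: {"type":"object","properties":{"motion":{"type":"array"},"jaw":{"type":"number"}},"required":["motion"]}

```bash
mkdir -p pics; ls; python3 - <<'E'
from rig import *
import cv2
for n in("side","top"):
    cv2.imwrite(f"pics/{n}0.png",cv2.resize(get_image(n),(800,600),interpolation=cv2.INTER_CUBIC)); print(n,calibration(n))
print(sense())
E
```

```text
pics
side {'vertical_fov': 54.489387266835465, 'cx': 258.14764222520023, 'cy': 187.1123314714798, 'xyz': array([ 0.45416426, -0.50624845,  0.72834767]), 'rotation': array([-2.27340457,  0.29870605, -0.15696447])}
top {'vertical_fov': 43.73416762555255, 'cx': 263.857255015755, 'cy': 195.04857086897874, 'xyz': array([0.52817621, 0.10729654, 1.45607108]), 'rotation': array([-2.19616477,  2.16997794, -0.09405443])}
{'clock': 0.1, 'joint_pos': array([-9.91410802e-01,  3.85530294e-01,  6.76923926e-03, -4.38743814e-04,
       -1.19400723e+00, -2.58593421e-01]), 'joint_velocities': array([ 0.00024857, -0.00229413,  0.00362559,  0.00154139,  0.00222215,
       -0.00197508]), 'tau': array([-3.46742854e-04, -3.91689169e+01,  1.87934983e+01,  4.23196524e+00,
        1.34269174e-02, -7.46459227e-05]), 'eef_pos': array([ 0.19691855, -0.59260349,  0.22154051]), 'orientation': array([ 5.01421425e-01, -3.10088237e+00, -3.08979621e-03]), 'ft_force': array([-0.66648509, -0.13126779,  0.04703925]), 'moment': array([ 0.01142718, -0.01839389,  0.00872151]), 'grip_force': 0.0, 'opening': 0.0870695270584848}
```

View pics/side0.png

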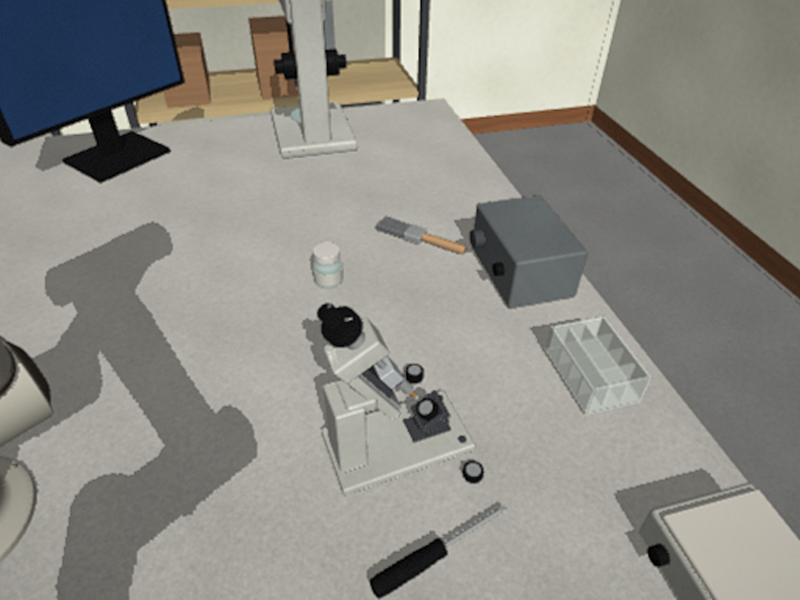

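View pics/top0.png

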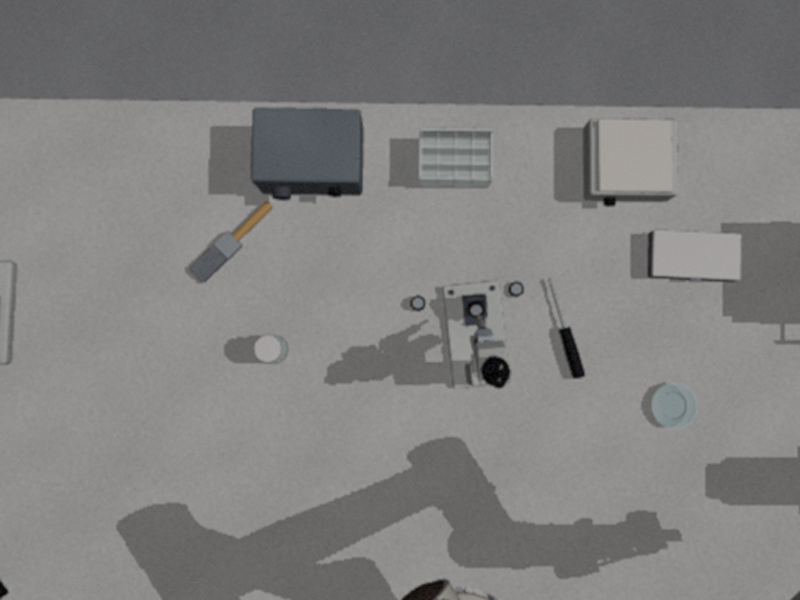

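Side view: the stand's coarse knob is at (343,325) and the fine knob at (327,313). Specimen is at (427,407). Top view: the knobs are at about (495,371) and the foot runs (447,288)-(480,385). I'll take enlarged crops of both.

```bash
python3 - <<'E'
from rig import *
import cv2,numpy as np
s=get_image("side")[185:320,195:315]; t=get_image("top")[170:260,265:345]
a=cv2.resize(s,None,fx=4.4,fy=4.4,interpolation=cv2.INTER_CUBIC)
b=cv2.resize(t,None,fx=3.4,fy=3.4,interpolation=cv2.INTER_CUBIC)
c=np.zeros((600,800,3),np.uint8); c[:a.shape[0],:a.shape[1]]=a[:600]; c[:b.shape[0],528:528+b.shape[1]]=b
cv2.imwrite("pics/crop0.png",c)
E
```

```text
(no output)
```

View pics/crop0.png

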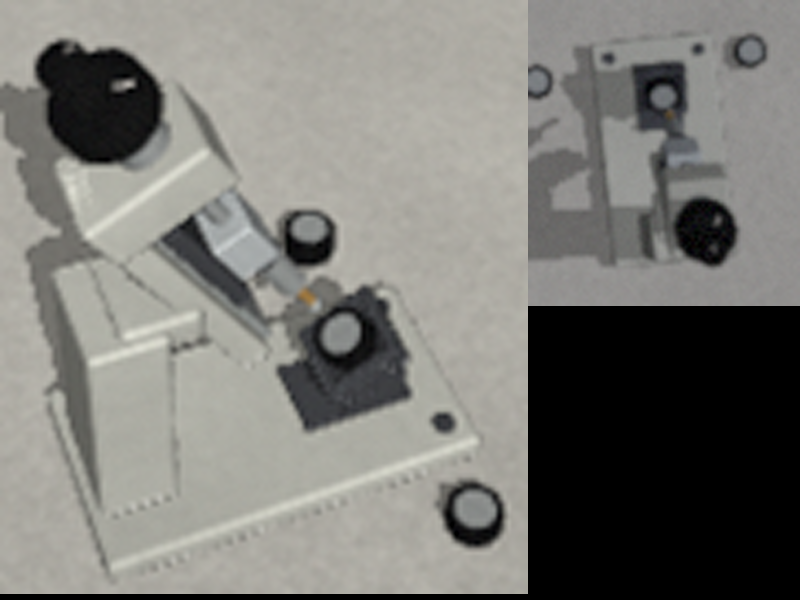

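Side crop: the coarse silhouette is centred at (105,105), the fine knob's outer end is about (62,65), the specimen face is (344,333), and the stylus tip is about (318,305). Foot top corners are (110,568), (480,438), (392,285) and (50,395). Top crop: the coarse knob is at (706,230). I'll triangulate from these.

```bash
cat > h.py <<'E'
from rig import *
import numpy as np
from scipy.spatial.transform import Rotation as R
from scipy.optimize import least_squares
def proj(n,P):
    c=calibration(n); f=192/np.tan(np.radians(c["vertical_fov"]/2))
    q=(np.atleast_2d(P)-c["xyz"])@R.from_rotvec(c["rotation"]).as_matrix()
    return q[:,:2]/q[:,2:]*f+[c["cx"],c["cy"]]
def tri(d,x0=(.5,0,.2)):
    r=least_squares(lambda p:np.concatenate([proj(n,p)[0]-u for n,u in d]),x0); return r.x,np.abs(r.fun).max()
def onz(n,u,z): return np.append(least_squares(lambda p:proj(n,[p[0],p[1],z])[0]-u,(.5,0)).x,z)
S=lambda x,y:np.array([195+(x+.5)/4.4-.5,185+(y+.5)/4.4-.5])
T=lambda x,y:np.array([265+(x-528+.5)/3.4-.5,170+(y+.5)/3.4-.5])
E
python3 - <<'E'
from h import *
np.set_printoptions(precision=4,suppress=True)
for p in[(110,568),(480,438),(392,285),(50,395)]: print('S',onz("side",S(*p),.016))
for p in[(597,44),(717,37),(608,263)]: print('T',onz("top",T(*p),.016))
print('coarse',tri([("side",S(105,105)),("top",T(706,230))]))
print('fine?',tri([("side",S(64,64)),("top",T(714,250))]))
print('spec',tri([("side",S(344,333)),("top",T(663,96))]))
print('tip',tri([("side",S(318,305)),("top",T(671,117))]))
print('jar',onz("top",[(268+.5)*.64-.5,(348+.5)*.64-.5],.075))
E
```

```text
S [ 0.4967 -0.0895  0.016 ]
S [ 0.6925 -0.0664  0.016 ]
S [0.6804 0.0398 0.016 ]
S [0.4853 0.0154 0.016 ]
T [0.6829 0.0363 0.016 ]
T [ 0.6905 -0.0706  0.016 ]
T [0.4891 0.0251 0.016 ]
coarse (array([ 0.5194, -0.0321,  0.2632]), np.float64(0.4649409550587791))
fine? (array([ 0.5047, -0.0345,  0.2914]), np.float64(0.7908213179389634))
spec (array([ 0.6331, -0.0184,  0.0614]), np.float64(0.20825247874702768))
tip (array([ 0.6155, -0.0228,  0.0944]), np.float64(0.6620707457587116))
jar [0.5568 0.3655 0.075 ]
```

```bash
cat >> h.py <<'E'
yaw=np.radians(6.6); c_,s_=np.cos(yaw),np.sin(yaw); h=3**.5/2
AX=np.array([-.5*c_,-.5*s_,h]); COARSE=np.array([.5194,-.0321,.2632])
def pose(base,d,roll):
    "TCP at base+d*axis, tool z down the axis, roll deg (0: closing line in the vertical plane)"
    y=np.array([-h*c_,-h*s_,-.5]); z=-AX
    return base+d*AX, R.from_matrix(np.c_[np.cross(y,z),y,z])*R.from_euler('z',roll,degrees=True)
def row(p,q):
    s=sense(); q0=R.from_rotvec(s["orientation"])
    print(np.round(s["joint_pos"],2)," row",np.round(q0.inv().apply(p-s["eef_pos"]),4),np.round((q0.inv()*q).as_rotvec(degrees=True),2))
E
python3 -c "
from h import *
for d in(.13,-.014): row(*pose(COARSE,d,-55))"
```

```text
[-0.99  0.39  0.01 -0.   -1.19 -0.26]  row [-0.4191  0.4439 -0.1534] [  37.08   -7.53 -129.52]
[-0.99  0.39  0.01 -0.   -1.19 -0.26]  row [-0.4896  0.4291 -0.0287] [  37.08   -7.53 -129.52]
```

move_arm(motion=[[-0.419,0.444,-0.153,37.1,-7.5,-129.5],[-0.419,0.444,-0.153,37.1,-7.5,-129.5],[-0.419,0.444,-0.153,37.1,-7.5,-129.5],[-0.419,0.444,-0.153,37.1,-7.5,-129.5],[-0.419,0.444,-0.153,37.1,-7.5,-129.5],[-0.419,0.444,-0.153,37.1,-7.5,-129.5],[-0.419,0.444,-0.153,37.1,-7.5,-129.5],[-0.419,0.444,-0.153,37.1,-7.5,-129.5]], jaw=0)

```text
clock: 0.87
eef_pos: [0.3336, -0.2982, 0.3042]
orientation: [-1.819, 2.412, -0.387]
ft_force: [2.1, 0.0, 1.2]
opening: 0.087
grip_force: 0.0
```

```bash
python3 -c "
from h import *
row(*pose(COARSE,.13,-55))"
```

```text
[-0.32 -0.13 -0.45  0.08 -0.99  0.  ]  row [-0.2762 -0.0651 -0.0785] [ 21.19  -4.43 -74.19]
```

move_arm(motion=[[-0.276,-0.065,-0.078,21.2,-4.4,-74.2],[-0.276,-0.065,-0.078,21.2,-4.4,-74.2],[-0.276,-0.065,-0.078,21.2,-4.4,-74.2],[-0.276,-0.065,-0.078,21.2,-4.4,-74.2],[-0.276,-0.065,-0.078,21.2,-4.4,-74.2],[-0.276,-0.065,-0.078,21.2,-4.4,-74.2],[-0.276,-0.065,-0.078,21.2,-4.4,-74.2],[-0.276,-0.065,-0.078,21.2,-4.4,-74.2]])

```text
clock: 1.53
eef_pos: [0.459, -0.037, 0.3769]
orientation: [-2.642, 1.185, -0.663]
ft_force: [0.8, -0.4, 0.2]
opening: 0.0867
grip_force: 0.0
```

```bash
python3 -c "
from h import *
row(*pose(COARSE,.13,-55))"
```

```text
[ 0.41 -0.25 -0.49  0.27 -0.91  0.2 ]  row [-0.0009  0.0049 -0.0009] [  5.19  -1.15 -18.7 ]
```

move_arm(motion=[[-0.001,0.005,-0.001,5.2,-1.1,-18.7],[-0.001,0.005,-0.001,5.2,-1.1,-18.7],[-0.001,0.005,-0.001,5.2,-1.1,-18.7],[-0.001,0.005,-0.001,5.2,-1.1,-18.7],[-0.001,0.005,-0.001,5.2,-1.1,-18.7]])

```text
clock: 1.95
eef_pos: [0.4516, -0.0452, 0.3739]
orientation: [-2.779, 0.731, -0.715]
ft_force: [0.1, 0.7, 1.0]
opening: 0.087
grip_force: 0.0
```

```bash
python3 - <<'E'
from h import *
import cv2
row(*pose(COARSE,.13,-55))
row(*pose(COARSE,-.014,-55))
s=get_image("side")[170:320,165:365]; 
cv2.imwrite("pics/pre.png",cv2.resize(s,(800,600),interpolation=cv2.INTER_CUBIC))
E
```

```text
[ 0.34 -0.28 -0.49  0.16 -0.86  0.64]  row [ 0.0004 -0.0067  0.0003] [ 0.44 -0.04 -0.97]
[ 0.34 -0.28 -0.49  0.16 -0.86  0.64]  row [ 0.0003 -0.0078  0.1443] [ 0.44 -0.04 -0.97]
```

View pics/pre.png

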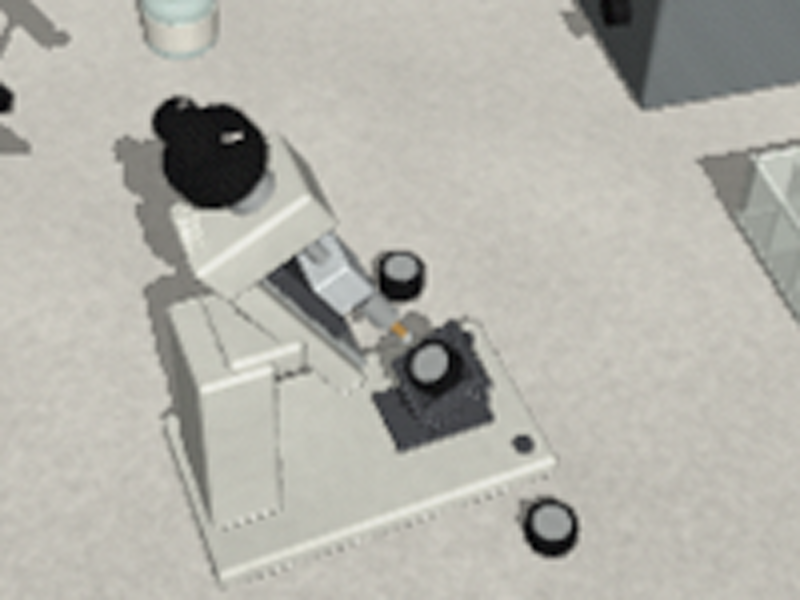

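```bash
cat >> h.py <<'E'
SPEC=np.array([.6331,-.0184,.0614])
C=lambda n,P:(proj(n,P)-[165,170]+.5)*4-.5
E
python3 - <<'E'
from h import *
np.set_printoptions(precision=1,suppress=True)
for g in(0,.01,.02,.03,.04,.05): print(g,C("side",SPEC+g*AX))
for g in(-.011,0,.011,.026,.039): print(g,C("side",COARSE+g*AX), proj("top",COARSE+g*AX))
print("line offset mm",1e3*((SPEC-COARSE)-((SPEC-COARSE)@AX)*AX),(SPEC-COARSE)@AX)
E
```

```text
0 [[433.3 362.6]]
0.01 [[425.7 355.5]]
0.02 [[417.9 348.2]]
0.03 [[409.9 340.7]]
0.04 [[401.9 333.2]]
0.05 [[393.7 325.5]]
-0.011 [[229.5 167.3]] [[316.2 235.5]]
0 [[216.6 155.2]] [[316.9 237.8]]
0.011 [[203.5 142.8]] [[317.6 240. ]]
0.026 [[185.  125.5]] [[318.6 243.2]]
0.039 [[168.5 109.9]] [[319.5 246. ]]
line offset mm [-1.5  0.4 -0.9] -0.23202448768895836
```

move_arm(motion=[[0,-0.0065,0,0.4,0,-1],[0,-0.007,0.03,0.4,0,-1],[0,-0.007,0.06,0.4,0,-1],[0,-0.007,0.09,0.4,0,-1],[0,-0.007,0.11,0.4,0,-1],[0,-0.007,0.11,0.4,0,-1]])

```text
clock: 2.5
eef_pos: [0.5082, -0.0331, 0.2751]
orientation: [-2.79, 0.701, -0.708]
ft_force: [-0.1, -0.3, -0.4]
opening: 0.0868
grip_force: 0.0
```

```bash
python3 - <<'E'
from h import *
import cv2
row(*pose(COARSE,-.014,-55))
s=cv2.resize(get_image("side")[160:280,175:335],(800,600),interpolation=cv2.INTER_CUBIC)
t=cv2.resize(get_image("top")[190:265,270:350],None,fx=4,fy=4,interpolation=cv2.INTER_CUBIC)
s[:300,480:]=t
cv2.imwrite("pics/near.png",s)
E
```

```text
[ 0.31 -0.1  -0.61  0.18 -0.56  0.64]  row [ 0.0035 -0.0022  0.0299] [0.38 0.42 0.2 ]
```

View pics/near.png

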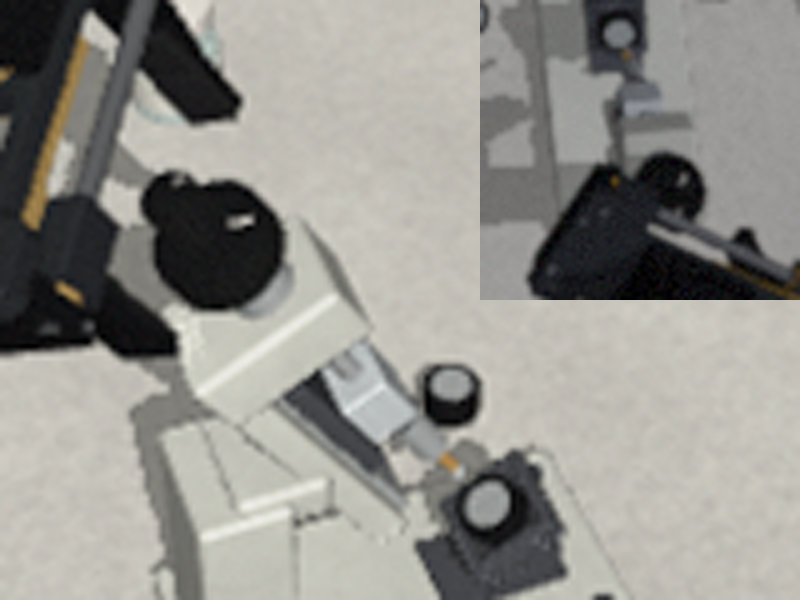

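Side: finger tips at (225,105) and (170,335) straddle the coarse knob at (218,205); the index mark is at (240,220). The brass plunger is at (450,462) and the specimen face at (492,503). I'll descend and close slowly.

move_arm(motion=[[0.003,-0.002,0.015,0.4,0.4,0],[0.0035,-0.002,0.03,0.4,0.4,0],[0.0035,-0.002,0.03,0.4,0.4,0],[0.0035,-0.002,0.03,0.4,0.4,0]])

```text
clock: 2.93
eef_pos: [0.5275, -0.0312, 0.2576]
orientation: [-2.775, 0.696, -0.732]
ft_force: [-0.7, -0.5, 0.2]
opening: 0.0874
grip_force: 0.0
```

move_arm(motion=[[0,0,0,0,0,0],[0,0,0,0,0,0],[0,0,0,0,0,0],[0,0,0,0,0,0]], jaw=100)

```text
clock: 3.27
eef_pos: [0.5274, -0.0313, 0.2573]
orientation: [-2.775, 0.696, -0.732]
ft_force: [0.4, 0.1, -0.8]
opening: 0.068
grip_force: 0.0
```

```bash
python3 - <<'E'
from h import *
row(*pose(COARSE,-.014,-55)); s=sense();print(s["opening"],s["ft_force"],s["moment"],s["grip_force"])
E
```

```text
[ 0.3  -0.05 -0.63  0.2  -0.47  0.63]  row [-0.0034  0.0022  0.0048] [-0.46 -0.47  0.21]
0.06801965167992571 [ 0.37737374  0.12458241 -0.8210154 ] [-0.16743394  1.15348385 -0.01860691] 0.0
```

move_arm(motion=[[-0.0034,0.0022,0.005,-0.45,-0.45,0.2],[-0.0034,0.0022,0.005,-0.45,-0.45,0.2],[-0.0034,0.0022,0.005,-0.45,-0.45,0.2]], jaw=125)

```text
clock: 3.52
eef_pos: [0.5262, -0.0314, 0.2494]
orientation: [-2.783, 0.704, -0.716]
ft_force: [0.4, -0.1, -0.0]
opening: 0.049
grip_force: 0.0
```

```bash
python3 - <<'E'
from h import *
row(*pose(COARSE,-.014,-55)); s=sense();print(s["opening"],s["ft_force"],s["moment"],s["grip_force"])
E
```

```text
[ 0.3  -0.04 -0.64  0.2  -0.47  0.62]  row [ 0.0007 -0.0007 -0.0014] [0.1  0.09 0.01]
0.049049403576497196 [ 0.41594716 -0.06835777 -0.01766461] [-0.15032353  1.08923725  0.00831355] 0.0
```

move_arm(motion=[[0,0,0,0,0,0],[0,0,0,0,0,0],[0,0,0,0,0,0],[0,0,0,0,0,0]], jaw=160)

```text
clock: 3.85
eef_pos: [0.5262, -0.0316, 0.2496]
orientation: [-2.783, 0.704, -0.716]
ft_force: [-0.1, -1.5, -1.5]
opening: 0.0434
grip_force: 30.0
```

move_arm(motion=[[0,0,0,0,0,5],[0,0,0,0,0,11],[0,0,0,0,0,17],[0,0,0,0,0,23],[0,0,0,0,0,29],[0,0,0,0,0,35],[0,0,0,0,0,40],[0,0,0,0,0,40]])

```text
clock: 4.52
eef_pos: [0.5263, -0.0315, 0.2497]
orientation: [-2.271, 1.546, -0.555]
ft_force: [0.3, -2.1, -1.7]
opening: 0.0433
grip_force: 30.0
```

```bash
python3 - <<'E'
from h import *
import cv2
row(*pose(COARSE,-.014,-15)); s=sense();print(s["opening"],s["ft_force"],s["moment"],s["grip_force"])
im=get_image("side"); cv2.imwrite("pics/raw1.png",im)
cv2.imwrite("pics/t1.png",cv2.resize(im[230:275,245:305],(800,600),interpolation=cv2.INTER_CUBIC))
P=lambda p:((proj("side",p)-[245,230]+.5)*40/3-.5)
for g in(0,.01,.02,.03,.04): print(g,P(SPEC+g*AX).round())
E
```

```text
[ 0.3  -0.04 -0.64  0.2  -0.47 -0.08]  row [-0.     -0.0008 -0.0012] [ 0.11 -0.   -0.1 ]
0.04333427526160721 [ 0.25930188 -2.09345756 -1.65401003] [-0.52188371  1.13620455 -0.34796354] 30.00484969932586
0 [[379. 410.]]
0.01 [[353. 386.]]
0.02 [[327. 362.]]
0.03 [[301. 337.]]
0.04 [[274. 312.]]
```

View pics/t1.png

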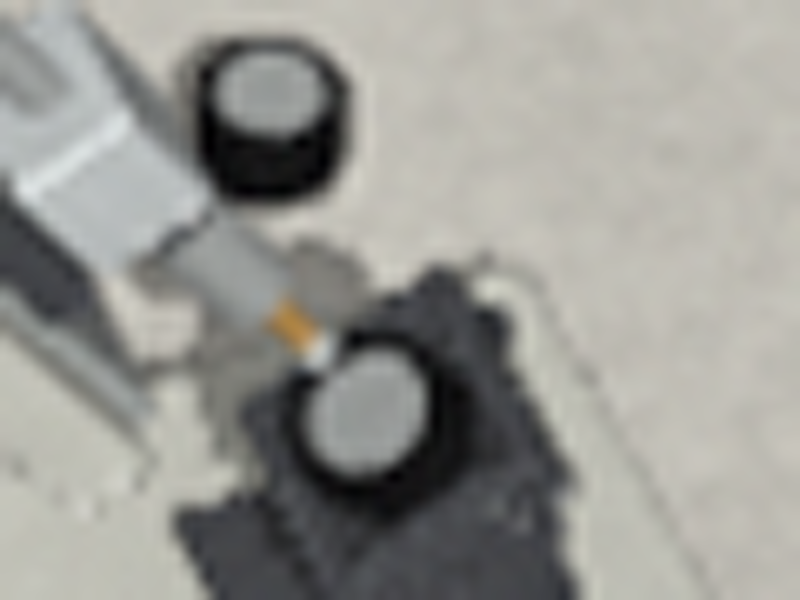

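Side: ball centre is at (321,349), brass at (297,328), and the face centre at (367,412). I need the top view to resolve the off-centre offset.

```bash
python3 - <<'E'
from h import *
import cv2
im=np.mean([get_image("top").astype(float) for _ in range(3)],0).astype(np.uint8); cv2.imwrite("pics/rawt1.png",im)
cv2.imwrite("pics/tt1.png",cv2.resize(im[180:225,285:345],(800,600),interpolation=cv2.INTER_CUBIC))
P=lambda p:((proj("top",p)-[285,180]+.5)*40/3-.5)
for g in(0,.01,.02,.03,.04): print(g,P(SPEC+g*AX).round())
E
```

```text
0 [[263. 247.]]
0.01 [[269. 267.]]
0.02 [[276. 287.]]
0.03 [[282. 308.]]
0.04 [[288. 328.]]
```

View pics/tt1.png

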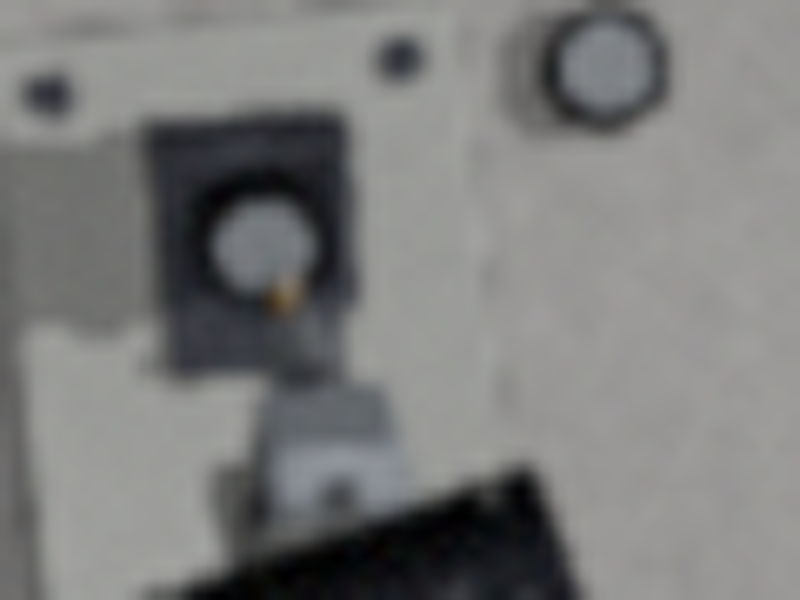

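```bash
cat >> h.py <<'E'
K=40/3
def rel(sf,sb,tf,tb,w=1):
    "vector face->point in mm: (along stand-y, along x' in face, along axis)"
    o=lambda n,a,u:(np.array(a)+.5)/K-.5+u
    F,_=tri([("side",o("side",sf,[245,230])),("top",o("top",tf,[285,180]))])
    f=lambda d:np.r_[(proj("side",F+d)-proj("side",F))[0]*K-np.subtract(sb,sf),w*((proj("top",F+d)-proj("top",F))[0]*K-np.subtract(tb,tf))]
    r=least_squares(f,AX*.02,x_scale=.01); Y=np.array([-s_,c_,0]); X=np.cross(Y,AX)
    return 1e3*np.array([r.x@Y,r.x@X,r.x@AX]),r.fun,F
E
python3 - <<'E'
from h import *
np.set_printoptions(precision=1,suppress=True)
d,e,F=rel((367,412),(297,328),(265,246),(285,295)); print(d,e,F*1e3)
d,e,F=rel((367,412),(297,328),(265,246),(284,292)); print(d,e)
P=lambda n,p,u:((proj(n,p)-u+.5)*K-.5)
# jacobians px/mm of each direction
Y=np.array([-s_,c_,0]); X=np.cross(Y,AX)
for n,u in(("side",[245,230]),("top",[285,180])): print(n,[ (P(n,F+v*.001,u)-P(n,F,u))[0] for v in (Y,X,AX)])
E
```

```text
[-0.1  2.6 31.1] [ 2.2 -0.2 -0.7  2.8] [631.9 -18.4  61.3]
[ 0.1  2.7 30.6] [ 3.5 -0.3 -1.1  4.5]
side [array([-2.4, -4.5]), array([ 4.9, -3.4]), array([-2.5, -2.4])]
top [array([-4.5,  0.5]), array([-0.2, -4.1]), array([0.6, 2. ])]
```

Solved: ball centre is about 22.8 mm above the face, so the gap is about 18.5 mm. I'll turn another 46°.

move_arm(motion=[[0,0,0,0,0,6],[0,0,0,0,0,13],[0,0,0,0,0,20],[0,0,0,0,0,27],[0,0,0,0,0,34],[0,0,0,0,0,40],[0,0,0,0,0,46],[0,0,0,0,0,46]])

```text
clock: 5.38
eef_pos: [0.5263, -0.0315, 0.2497]
orientation: [-1.438, 2.233, -0.314]
ft_force: [1.0, -2.3, -0.6]
opening: 0.043
grip_force: 30.0
```

```bash
python3 - <<'E'
from h import *
import cv2
row(*pose(COARSE,-.014,31)); s=sense();print(s["opening"],s["ft_force"],s["moment"],s["grip_force"])
im=np.mean([get_image("side").astype(float) for _ in range(4)],0).astype(np.uint8); t=get_image("top"); cv2.imwrite("pics/raw2.png",im)
a=cv2.resize(im[230:275,245:305],(800,600),interpolation=cv2.INTER_CUBIC)
b=cv2.resize(t[180:225,285:345],(800,600),interpolation=cv2.INTER_CUBIC)[100:400,130:430]
a[:300,500:]=b
cv2.imwrite("pics/t2.png",a)
E
```

```text
[ 0.3  -0.04 -0.64  0.2  -0.47 -0.88]  row [-0.0006 -0.0006 -0.0011] [ 0.08 -0.08 -0.04]
0.04297717796436719 [ 0.98822934 -2.29952937 -0.60257264] [-0.62351081  1.08006135 -0.43546039] 30.004211207851768
```

View pics/t2.png

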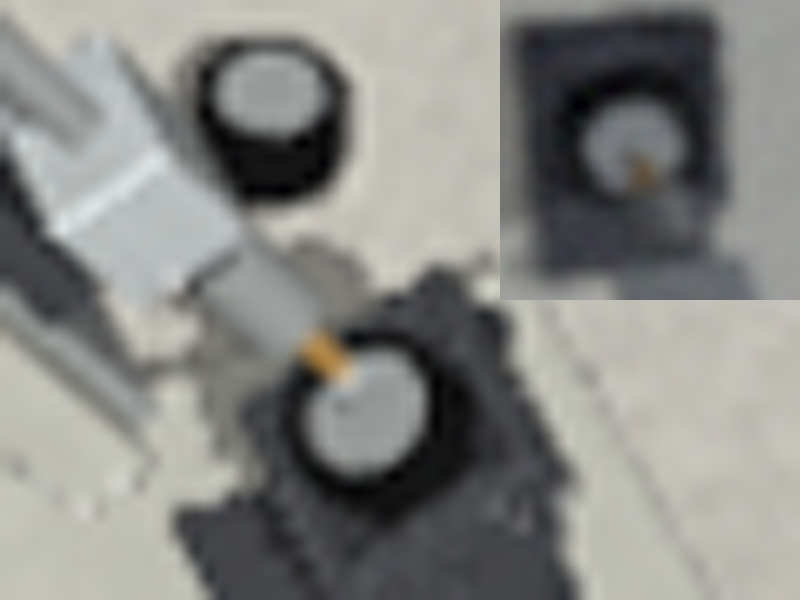

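Ball centre is about (351,377) and brass (327,356), so the gap is about 6.8 mm and the knob did not slip. Next I release, back off and re-roll to the fine knob.

move_arm(motion=[[0,0,0,0,0,0],[0,0,0,0,0,0],[0,0,0,0,0,0],[0,0,0,0,0,0]])

```text
clock: 5.97
eef_pos: [0.5263, -0.0315, 0.2497]
orientation: [-1.44, 2.232, -0.314]
ft_force: [0.0, -2.8, -3.0]
opening: 0.0436
grip_force: 30.0
```

move_arm(motion=[[0,0,0,0,0,0],[0,0,0,0,0,0],[0,0,0,0,0,0],[0,0,0,0,0,0],[0,0,0,0,0,0],[0,0,0,0,0,0],[0,0,0,0,0,0],[0,0,0,0,0,0]], jaw=60)

```text
clock: 6.63
eef_pos: [0.5265, -0.0313, 0.25]
orientation: [-1.439, 2.232, -0.314]
ft_force: [-0.0, 0.6, -0.6]
opening: 0.0658
grip_force: 0.0
```

move_arm(motion=[[0,0,-0.02,0,0,0],[0,0,-0.04,0,0,0],[0,0,-0.05,0,0,0],[0,0,-0.05,0,0,0],[0,0,-0.05,0,0,0]])

```text
clock: 7.05
eef_pos: [0.5017, -0.0341, 0.2936]
orientation: [-1.438, 2.231, -0.314]
ft_force: [0.3, 0.4, -0.8]
opening: 0.0664
grip_force: 0.0
```

```bash
python3 - <<'E'
from h import *
row(*pose(COARSE,.036,-95)); s=sense();print(s["opening"],s["ft_force"],s["grip_force"])
E
```

```text
[ 0.31 -0.13 -0.59  0.17 -0.6  -0.86]  row [-0.0001 -0.0002 -0.0008] [-0.0000e+00  1.0000e-02 -1.2601e+02]
0.06641719459998731 [ 0.27534012  0.36597003 -0.79330159] 0.0
```

move_arm(motion=[[0,0,0,0,0,-7],[0,0,0,0,0,-14],[0,0,0,0,0,-21],[0,0,0,0,0,-28],[0,0,0,0,0,-35],[0,0,0,0,0,-42],[0,0,0,0,0,-49],[0,0,0,0,0,-56]])

```text
clock: 7.72
eef_pos: [0.5015, -0.0343, 0.2916]
orientation: [-2.429, 1.348, -0.601]
ft_force: [-0.8, -0.2, 0.1]
opening: 0.0666
grip_force: 0.0
```

move_arm(motion=[[0,0,0,0,0,-7],[0,0,0,0,0,-14],[0,0,0,0,0,-21],[0,0,0,0,0,-28],[0,0,0,0,0,-35],[0,0,0,0,0,-42],[0,0,0,0,0,-49],[0,0,0,0,0,-56]])

```text
clock: 8.38
eef_pos: [0.5015, -0.0343, 0.2916]
orientation: [-2.972, 0.053, -0.783]
ft_force: [-0.2, -0.9, -0.3]
opening: 0.0664
grip_force: 0.0
```

move_arm(motion=[[0,0,0,0,0,-7],[0,0,0,0,0,-14],[0,0,0,0,0,-14],[0,0,0,0,0,-14]])

```text
clock: 8.72
eef_pos: [0.5015, -0.0343, 0.292]
orientation: [-3.014, -0.301, -0.806]
ft_force: [0.4, -0.4, -0.5]
opening: 0.0665
grip_force: 0.0
```

```bash
python3 - <<'E'
from h import *
import cv2
row(*pose(COARSE,.018,-95))
im=get_image("side"); a=cv2.resize(im[165:240,175:275],(800,600),interpolation=cv2.INTER_CUBIC)
P=lambda g:((proj("side",COARSE+g*AX)-[175,165]+.5)*8-.5).round()
print(P(0),P(.026),P(.039))
cv2.imwrite("pics/f1.png",a)
E
```

```text
[ 0.31 -0.13 -0.59  0.17 -0.61  1.34]  row [ 0.0012 -0.      0.016 ] [ 0.02  0.2  -0.17]
[[354. 351.]] [[290. 291.]] [[257. 260.]]
```

View pics/f1.png

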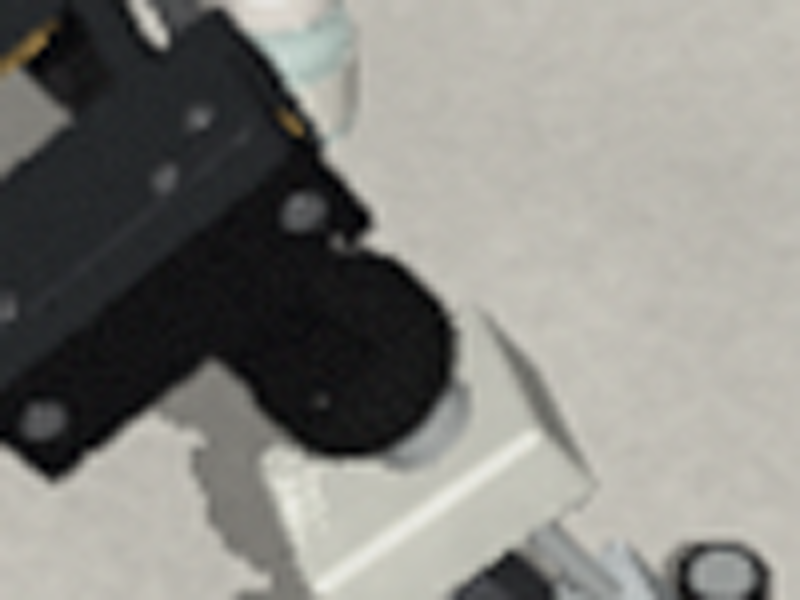

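The coarse silhouette centre is at (355,350), matching the prediction. I'll descend onto the fine knob and close stepwise.

move_arm(motion=[[0.001,0,0.006,0,0.2,0],[0.001,0,0.012,0,0.2,0],[0.001,0,0.016,0,0.2,0],[0.001,0,0.016,0,0.2,0],[0.001,0,0.016,0,0.2,0],[0.001,0,0.016,0,0.2,0]], jaw=180)

```text
clock: 9.27
eef_pos: [0.5105, -0.0331, 0.2799]
orientation: [-3.011, -0.306, -0.814]
ft_force: [0.7, -0.2, 0.5]
opening: 0.0344
grip_force: 0.0
```

```bash
python3 - <<'E'
from h import *
row(*pose(COARSE,.018,-95)); s=sense();print(s["opening"],s["ft_force"],s["grip_force"])
E
```

```text
[ 0.31 -0.1  -0.61  0.18 -0.56  1.33]  row [-0.0006 -0.0001  0.0009] [ 0.02 -0.12 -0.  ]
0.03439913664273527 [ 0.7003254  -0.18244488  0.49465524] 0.0
```

move_arm(motion=[[0,0,0,0,0,0],[0,0,0,0,0,0],[0,0,0,0,0,0],[0,0,0,0,0,0],[0,0,0,0,0,0]], jaw=230)

```text
clock: 9.68
eef_pos: [0.5105, -0.0334, 0.2802]
orientation: [-3.011, -0.306, -0.815]
ft_force: [0.9, -2.9, 1.1]
opening: 0.0189
grip_force: 30.0
```

move_arm(motion=[[0,0,0,0,0,6],[0,0,0,0,0,12],[0,0,0,0,0,18],[0,0,0,0,0,25],[0,0,0,0,0,32],[0,0,0,0,0,39],[0,0,0,0,0,45],[0,0,0,0,0,45]])

```text
clock: 10.35
eef_pos: [0.5103, -0.0344, 0.28]
orientation: [-2.729, 0.825, -0.704]
ft_force: [2.8, -9.3, -0.5]
opening: 0.0192
grip_force: 30.0
```

move_arm(motion=[[0,0,0,0,0,6],[0,0,0,0,0,12],[0,0,0,0,0,18],[0,0,0,0,0,25],[0,0,0,0,0,32],[0,0,0,0,0,39],[0,0,0,0,0,45],[0,0,0,0,0,45]])

```text
clock: 11.02
eef_pos: [0.5095, -0.035, 0.2795]
orientation: [-2.106, 1.726, -0.51]
ft_force: [0.7, -10.3, 0.5]
opening: 0.0193
grip_force: 30.0
```

```bash
cat >> h.py <<'E'
import cv2
def brass(im):
    "brass blob in the side crop: centroid, area (crop px, x40/3)"
    a=cv2.resize(im[230:275,245:305],(800,600),interpolation=cv2.INTER_CUBIC).astype(int)
    m=(a[...,2]-a[...,0]>50)&(a[...,2]>100); v,u=np.nonzero(m)
    ax=np.array([.72,.69]); t=u*ax[0]+v*ax[1]
    return u.mean(),v.mean(),m.sum(),np.percentile(t,2),np.percentile(t,98)
E
python3 - <<'E'
from h import *
np.set_printoptions(precision=1,suppress=True)
s=sense(); print(s["opening"],s["ft_force"],s["moment"],s["joint_pos"][5],s["joint_velocities"].max())
im=np.mean([get_image("side").astype(float) for _ in range(4)],0).astype(np.uint8); cv2.imwrite("pics/raw3.png",im)
for f in(1,2,3): print(np.array(brass(cv2.imread(f"pics/raw{f}.png"))))
E
```

```text
0.019288757037799056 [  0.7 -10.3   0.5] [-2.7  0.8 -1.5] -0.2404817800421031 0.10887749187308206
[ 293.5  326.1 1323.   414.9  458.3]
[ 325.7  356.3 1355.   458.6  503.7]
[ 344.4  371.7 1369.   483.8  527. ]
```

move_arm(motion=[[0,0,0,0,0,6],[0,0,0,0,0,12],[0,0,0,0,0,18],[0,0,0,0,0,25],[0,0,0,0,0,32],[0,0,0,0,0,39],[0,0,0,0,0,45],[0,0,0,0,0,45]])

```text
clock: 11.88
eef_pos: [0.5086, -0.0348, 0.279]
orientation: [-1.248, 2.333, -0.263]
ft_force: [-2.6, -7.0, 2.2]
opening: 0.0192
grip_force: 30.0
```

```bash
python3 - <<'E'
from h import *
np.set_printoptions(precision=1,suppress=True)
s=sense(); print(s["opening"],s["ft_force"],s["moment"],s["joint_pos"][5])
im=np.mean([get_image("side").astype(float) for _ in range(4)],0).astype(np.uint8); cv2.imwrite("pics/raw4.png",im)
for f in(3,4): print(np.array(brass(cv2.imread(f"pics/raw{f}.png"))))
E
```

```text
0.019213639869108772 [-2.6 -7.   2.2] [-1.9  1.7 -1.1] -1.0258838042507084
[ 344.4  371.7 1369.   483.8  527. ]
[ 349.7  377.3 1255.   492.9  532.6]
```

move_arm(motion=[[0,0,0,0,0,6],[0,0,0,0,0,12],[0,0,0,0,0,18],[0,0,0,0,0,24],[0,0,0,0,0,30],[0,0,0,0,0,36],[0,0,0,0,0,40],[0,0,0,0,0,40]])

```text
clock: 12.75
eef_pos: [0.5081, -0.0341, 0.2787]
orientation: [-0.374, 2.594, -0.021]
ft_force: [-7.4, -1.7, 3.2]
opening: 0.0188
grip_force: 30.0
```

```bash
python3 - <<'E'
from h import *
np.set_printoptions(precision=1,suppress=True)
s=sense(); print(s["opening"],s["ft_force"],s["moment"],s["joint_pos"][5])
im=np.mean([get_image("side").astype(float) for _ in range(4)],0).astype(np.uint8); cv2.imwrite("pics/raw5.png",im)
for f in(3,4,5): print(np.array(brass(cv2.imread(f"pics/raw{f}.png"))))
a=cv2.resize(im[230:275,245:305],(800,600),interpolation=cv2.INTER_CUBIC)
b=cv2.resize(cv2.imread("pics/raw4.png")[230:275,245:305],(800,600),interpolation=cv2.INTER_CUBIC)
cv2.imwrite("pics/t5.png",np.hstack([b[250:550,150:550],a[250:550,150:550]]))
E
```

```text
0.018844507482463028 [-7.4 -1.7  3.2] [-0.6  2.5 -0.2] -1.7227768670002512
[ 344.4  371.7 1369.   483.8  527. ]
[ 349.7  377.3 1255.   492.9  532.6]
[352.8 380.5 949.  500.4 533.1]
```

View pics/t5.png

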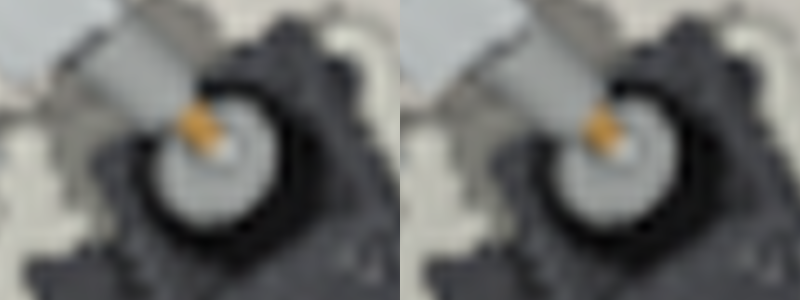

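Left is before, right is after: the ball rests at about (230,150), the lower brass end is stationary and the barrel has moved down. Plunger is about 3.6 mm in. I'll add 18°.

move_arm(motion=[[0,0,0,0,0,6],[0,0,0,0,0,12],[0,0,0,0,0,18],[0,0,0,0,0,18],[0,0,0,0,0,18],[0,0,0,0,0,18],[0,0,0,0,0,18]])

```text
clock: 13.53
eef_pos: [0.508, -0.0337, 0.2787]
orientation: [0.034, 2.623, 0.089]
ft_force: [-9.6, 1.4, 4.3]
opening: 0.0193
grip_force: 30.0
```

move_arm(motion=[[0,0,0,0,0,0],[0,0,0,0,0,0],[0,0,0,0,0,0],[0,0,0,0,0,0],[0,0,0,0,0,0],[0,0,0,0,0,0]], jaw=175)

```text
clock: 14.03
eef_pos: [0.5106, -0.033, 0.2799]
orientation: [0.032, 2.618, 0.09]
ft_force: [0.6, -0.2, 0.1]
opening: 0.0273
grip_force: 0.0
```

```bash
python3 - <<'E'
from h import *
np.set_printoptions(precision=1,suppress=True)
s=sense(); print(s["opening"],s["ft_force"],s["joint_pos"][5])
im=np.mean([get_image("side").astype(float) for _ in range(4)],0).astype(np.uint8); cv2.imwrite("pics/raw6.png",im)
for f in(2,3,4,5,6): print(np.array(brass(cv2.imread(f"pics/raw{f}.png"))))
E
```

```text
0.0273125609587023 [ 0.6 -0.2  0.1] -2.0344621498961626
[ 325.7  356.3 1355.   458.6  503.7]
[ 344.4  371.7 1369.   483.8  527. ]
[ 349.7  377.3 1255.   492.9  532.6]
[352.8 380.5 949.  500.4 533.1]
[355.2 383.8 732.  507.3 533.3]
```

Plunger is about 5 mm in. Opening and backing off.

move_arm(motion=[[0,0,0,0,0,0],[0,0,0,0,0,0],[0,0,0,0,0,0],[0,0,-0.02,0,0,0],[0,0,-0.05,0,0,0],[0,0,-0.08,0,0,0],[0,0,-0.1,0,0,0],[0,0,-0.1,0,0,0]], jaw=100)

```text
clock: 14.9
eef_pos: [0.461, -0.0389, 0.3721]
orientation: [0.031, 2.608, 0.092]
ft_force: [0.6, 0.5, -0.2]
opening: 0.0529
grip_force: 0.0
```

```bash
python3 - <<'E'
from h import *
np.set_printoptions(precision=1,suppress=True)
s=sense(); print(s["eef_pos"]*1e3,s["ft_force"])
im=np.mean([get_image("side").astype(float) for _ in range(4)],0).astype(np.uint8)
b=np.array(brass(im)); print(b)
if 450<b[2]<1000 and b[4]>529: sign_off(); print("signed off")
E
```

```text
[461.  -38.9 372.1] [ 0.6  0.5 -0.2]
[355.3 383.9 734.  507.7 533.8]
the job is handed in; nothing more can be done
signed off
```

I handed the job in after about 15 s of robot time: the coarse knob brought the tip to roughly 7 mm off the specimen, the fine knob then pressed the plunger in about 5 mm (estimated from the camera images), and the gripper is open and clear; no judging result was reported back.

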